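# Unhitch the rocker's drive arm and hold it up

### The job

Unhitch the blue drive arm of the small rocking-mixer drive from its ball stud. First turn the hinged cover plate right over by its black bar, so that its green face lies up and the yellow latch block under it is bare; then pull the latch block sideways against its spring all the way (to the left, looking along the arm from the latch to the pivot), and with it pulled lift the arm so that the coupler comes up about 55 mm, clear of the ball. Finish while still gripping the arm by its latch block, keeping it raised and still; leave the blue-lidded cup and the green-capped bottle standing where they are.

Things in the scene. Friction and masses are not known exactly. Their poses are not given: they have to be found in the camera images.
- hitch_base: Base, fixed to the bench: grey plate (x -38 to 202 mm, 84 mm wide, top 12 mm up), white motor housing 46 mm high under the arm, grey yoke 56 mm wide, 88 mm high. Origin on the bench under the ball; z up; +x along the arm from ball to pivot (pivot line parallel to y, at x 150 mm, 75 mm above the bench); +y is the way the latch pulls.
- ball_top (a point): Top of the steel ball stud (30 mm across, flat underneath), 80 mm above the bench, on the base's origin axis. Its axes are those of hitch_base.
- drive_arm: Blue arm (beam 30 mm wide, top 85 mm above the bench) from the pivot to a hollow square coupler (48 x 48 mm, top 92 mm above the bench) over the ball. Origin on the pivot; axes as those of hitch_base while down, turning with the arm. About 0.45 kg with all on it; it falls back when let go.
- drive_lift (a joint): Angle of the arm about the pivot: 0 is down on the ball, positive is raised, stop at 0.75 rad. About 0.37 rad brings the coupler up 55 mm. While the latch is home the arm can rise only about 0.015 rad.
- coupler (a point): Centre of the open lower rim of the coupler, on the arm. Arm down: 55 mm above the bench, straight over the base's origin, 25 mm below ball_top. It carries the arm's axes.
- latch: The sliding latch: the yellow block and a steel pawl that reaches under the ball's flat shoulder. It rides on the arm and turns with it.
- latch_block (a point): Grip point of the yellow latch block: 26 mm wide along y, 18 mm along x, its top 12 mm above this point; its foot, 24 mm wide, ends 28 mm below it. Latch home, arm down: base x -50 mm, y 0, 76 mm above the bench. Arm's axes. Fingers closing along the arm's y fit beside it from above once the cover is turned. 17 mm gap from block to coupler.
- latch_pull (a joint): Travel of the latch along the arm's +y, in m: 0 home (locked), 0.014 at its stop. The ball is free above 0.009. A spring pushes it home with 4 N at 0 and 7.5 N at the stop; it springs back when let go, so it has to be kept pulled until the arm has left the ball.
- cover_turn (a joint): Angle of the cover plate on its hinge (parallel to y): 0 lies level over the latch block with the red face up (it starts so), pi lies level over the coupler and arm with the green face up. The hinge is light (0.3 N at the bar): let go, the plate falls to whichever side of upright it is on and lies there.
- cover_hinge (a point): Centre of the cover's hinge line, on the arm: arm down at base x -20 mm, y 0, 99 mm above the bench. It carries the arm's axes.
- cover_bar (a point): Centre of the black bar at the cover's free edge: 12 mm thick, 44 mm long parallel to y, ends flat and free, 60 mm from the hinge line. It can be pinched end to end, and turns between the fingers. The plate itself is 40 mm wide and 3 mm thick.
- blue_cup: Sample cup with a blue lid, 58 mm across, 70 mm high, loose, standing beside the arm (on the base's -y side). Origin at the centre of its underside. Not to be moved.
- green_bottle: Dropper bottle with a green cap, 25 mm across, 74 mm high, loose, standing beside the arm (on the base's +y side). Origin at the centre of its underside. Not to be moved.

How it is judged:
By the outcome, as a careful person would: the job done as asked, in the order asked, and still so for the second after the job is handed in, while the arm keeps its last pose, push and grip.
It also fails if it takes over 51 s, if anything falls off the work surface, if the arm or the gripper's body presses on something with over 40 N, if the wrist force passes 120 N, or if a joint passes its speed limit or range.

### The arm

A 6-joint arm with a two-finger parallel gripper is mounted at the origin on the work surface; the furniture and walls round the work are solid. World frame = base frame: x ahead of the robot, y to its left, z up, the work surface at z = 0. Lengths are in m, angles in rad, forces in N, time in s.
With the tool pointing down it reaches from about 0.275 to 0.775 m from the base axis. Payload 14.6 kg.
Tool frame: the origin (TCP) lies midway between the tips of the shut fingers; the grasp point (between the pads) lies bot.grip_depth behind it (bot.grip_depth is the distance from the TCP to the grasp point, in m); x points along the fingers, y is the direction in which the jaws open and shut, and the axes are right-handed (so a half turn about x gives the same grasp; the last joint's range is limited). The gripper opens to 85 mm and grips with 20 to 120 N. Pads are 22 mm wide; open, the fingers measure 114 mm over their backs; the gripper's body (76 mm by 85 mm) begins 54 mm behind the grasp point. The pads swing forward as they close: fully open they stand 13 mm farther back than shut.
Start: joints at [1.035, 0.263, -0.048, 1.259, 0, 1.415], TCP at [0.195, 0.487, 0.231] pointing down, gripper open.
Joint ranges: [-2.65, 2.65], [-0.89, 1.7], [-1.18, 1.37], [-2.13, 2.11], [-1.35, 1.29], [-3.14, 3.14]. Speed limits (rad/s): [1.89, 1.89, 2.57, 2.79, 3.14, 3.14].

### API

Orientations are given as a rotation vector (axis times angle).
In Python, from bench import bot gives the robot as it stands.
- The arm moves only by the tool send_rows, never from a script. Its argument "increments" is a list of rows, each a list of 2 entries, a list of its own where there are three numbers: the shift along the world's x, y, z in mm, then the turn, a rotation vector about the world's x, y, z in rad. In form: [[[tx, ty, tz], [wx, wy, wz]], ...]. A call has 1 to 8 rows; each row is the pose to reach, as a shift and turn from the pose measured when the call began; what a row does not reach only later rows make up. A row lasts 1/10 s, in which the tool goes at most 50 mm and 8.59 degrees, less where a joint would pass 70% of its speed; a pose out of reach is approached as far as the arm can. A call with a gripper value outside its range is refused whole. "claw" is the opening, from 0 (shut) to 1 (fully open), set as the call begins (left out, the last holds). The fingers move at their own pace and stop on an object; "force" is the grip in N (left out, the last holds). Time passes only in rows, so rows that repeat a pose let the fingers close. It gives the time, the measured TCP pose, the force and the opening at its end, in the units of the state.
- bot.sense(): the state, without advancing time (a new reading comes with each control period).
- bot.grab_frame(name): name is "side" or "top" or "wrist"; returns a dict with "pixels" (400x640x3 uint8, red, green, blue), "K" (3x3 intrinsics, pixels), "dist" ([k1, k2, p1, p2, k3] as OpenCV has them; the pictures are not rectified), "position" and "attitude" of the camera in the world. Camera axes: x right, y down, z forward; pixel columns grow to the right and rows downward; lengths in m; the calibration is good to about 2 mm. A picture is of the moment at which its call begins. There is no depth.
- bot.hand_in(): hands the job in, once; it reports no verdict.
Trained networks look in the newest picture that a camera, given by its name, has taken for a name from the list of things; names that differ only in an ending like _2 or _b are one class to them, and where a whole thing is asked for, a point or a joint stands for the part that bears it (a point fixed in the world has none). Each returns a list of dicts, best first, with "confidence" (0 to 1); they miss things now and then, are a little off and sometimes report something else, mostly with a low value. They report only what shows in the picture. A call takes as long as a camera call.
- bot.search_frame(camera, label): "rect" ([left, top, right, bottom] as shares, 0 to 1, of the picture: columns of its width, rows of its height, round what is visible of it).
The state is a dict: "clock": time; "q": joint angles; "qvel": joint speeds; "tau": joint torques, N m; "tool_pos": TCP position; "ee_rot": TCP orientation; "contact_force": force on the tool from outside, world axes, zero at the start; "ft_torque": the same for the moment, N m; "gripper_width": finger opening in m.
Only numpy, scipy, OpenCV 4.12 (cv2) and the standard library are available. Lean on these libraries where they do the work, as an engineer would, in place of code of your own. Each camera call takes 0.05 s, during which the arm holds its last target. There are 200 camera calls.

## Working session

There is one attempt and no reset: what is moved stays moved. The work goes in short steps, Python scripts to look and compute and a tool call to move; the robot and the scene stay as the last step left them, time stands still between calls to the robot, and variables do not carry over. Pictures are saved under pics/ and viewed, about 8 in all and at most 12, crops included, and the job is handed in when it is done.

Besides the shell and the picture viewer there is one more tool, called after "Call:" by a JSON object that holds its "fn" and its "kwargs". send_rows: Moves the arm, as the interface text tells. Its arguments: {"type":"object","properties":{"increments":{"type":"array","items":{"type":"array"}},"claw":{"type":"number"},"force":{"type":"number"}},"required":["increments"]}

```bash
mkdir -p pics; ls; python3 - <<'E'
from bench import bot
import cv2,numpy as np
s=bot.sense();print({k:np.round(v,3) for k,v in s.items()},bot.grip_depth)
for c in("top","side"):
    f=bot.grab_frame(c);cv2.imwrite(f"pics/{c}0.png",f["pixels"][:,:,::-1])
    print(c,f["K"],f["dist"],f["position"],f["attitude"])
    for n in("hitch_base","drive_arm","latch_block","cover_bar","blue_cup","green_bottle"):
        for d in bot.search_frame(c,n)[:2]:print(n,round(d["confidence"],2),np.round(np.array(d["rect"])*[640,400,640,400],1))
E
```

```text
pics
{'clock': np.float64(0.0), 'q': array([ 1.035,  0.264, -0.049,  1.259, -0.   ,  1.415]), 'qvel': array([-0.001,  0.   ,  0.002,  0.001,  0.   ,  0.001]), 'tau': array([-3.0000e-03, -6.3762e+01,  3.8457e+01,  1.4000e-02, -0.0000e+00,
       -0.0000e+00]), 'tool_pos': array([0.195, 0.487, 0.231]), 'ee_rot': array([ 0.298,  1.55 , -0.3  ]), 'contact_force': array([-0.097,  0.297, -0.022]), 'ft_torque': array([ 0.049, -0.017,  0.03 ]), 'gripper_width': np.float64(0.086)} 0.0187
top [[396.79712561   0.         319.05755978]
 [  0.         396.79712561 196.6734876 ]
 [  0.           0.           1.        ]] [-0.06599676  0.          0.          0.          0.        ] [ 0.39526355 -0.10168415  0.92273527] [-2.15834445  2.12868977 -0.17685404]
hitch_base 0.95 [273.4 164.4 375.  285.1]
hitch_base 0.72 [267.4 197.1 297.4 223.2]
drive_arm 0.82 [292.5 161.7 376.9 264.4]
cover_bar 0.75 [344.7 163.6 373.2 196.4]
blue_cup 0.9 [266.1 194.  294.2 225.3]
blue_cup 0.57 [289.1 161.9 376.  262.6]
green_bottle 0.52 [352.5 232.2 364.2 246.5]
side [[493.64239375   0.         316.30725645]
 [  0.         493.64239375 199.34926417]
 [  0.           0.           1.        ]] [-0.06280307  0.          0.          0.          0.        ] [ 0.50996807 -0.82748076  0.49343448] [-2.08007090e+00  2.87616108e-02  2.02632776e-03]
hitch_base 0.8 [220.4 185.6 378.1 282.5]
drive_arm 0.86 [245.6 190.2 373.3 258.8]
latch_block 0.7 [312.5 230.8 356.  254.3]
cover_bar 0.85 [325.  210.5 376.  240.1]
blue_cup 0.86 [292.  179.8 326.  209.7]
green_bottle 0.97 [259.3 237.3 279.4 282.2]
```

```bash
python3 - <<'E'
import cv2,numpy as np
t=cv2.imread("pics/top0.png")[150:300,240:400];s=cv2.imread("pics/side0.png")[170:300,210:390]
t=cv2.resize(t,None,fx=5,fy=5,interpolation=2)[:,:800][:600]
cv2.imwrite("pics/t1.png",cv2.resize(cv2.imread("pics/top0.png")[150:300,230:390],None,fx=4,fy=4,interpolation=2))
cv2.imwrite("pics/s1.png",cv2.resize(s,None,fx=4,fy=4,interpolation=2))
E
```

```text
(no output)
```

View pics/t1.png

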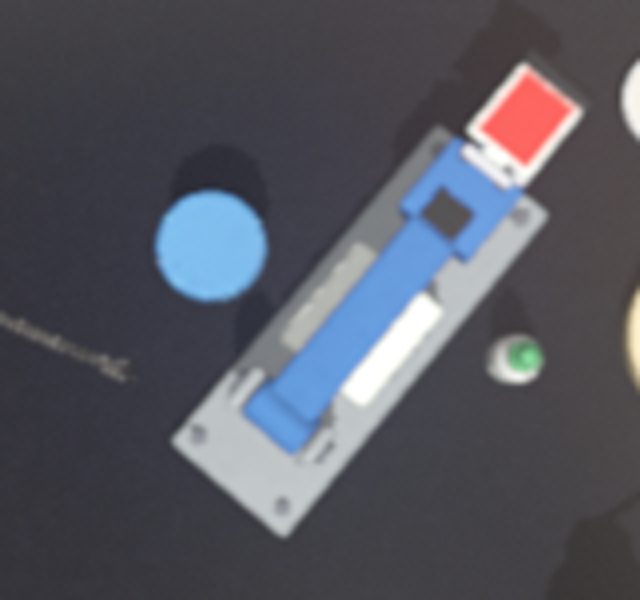

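View pics/s1.png

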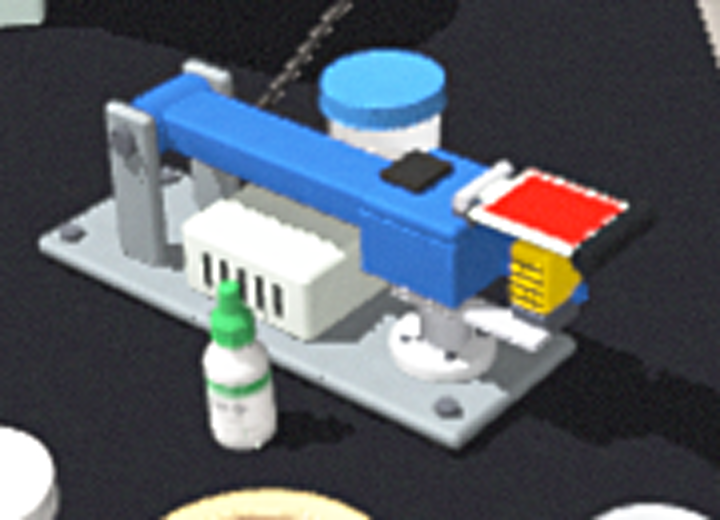

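Top view (4x crop) shows the base plate corners at about (440,125), (548,213), (285,537), (173,440). The red cover is at (525,115), the cup at (211,246) and the bottle at (517,358). The side view shows the plate corners at (40,243), (458,448) and (575,345), with the yellow block under the red cover.

```bash
cat >h.py <<'E'
from bench import bot
import cv2,numpy as np
from scipy.spatial.transform import Rotation as R
from scipy.optimize import least_squares
def proj(f,P):
    Rm=R.from_rotvec(f["attitude"]).as_matrix().T
    return cv2.projectPoints(np.atleast_2d(P).astype(float),cv2.Rodrigues(Rm)[0],-Rm@np.array(f["position"]),f["K"],np.array(f["dist"]))[0][:,0]
def ray(f,uv,z):
    n=cv2.undistortPoints(np.array([[uv]],float),f["K"],np.array(f["dist"]))[0,0]
    d=R.from_rotvec(f["attitude"]).as_matrix()@[n[0],n[1],1];p=np.array(f["position"])
    return p+d*(z-p[2])/d[2]
E
python3 - <<'E'
from h import *
t=bot.grab_frame("top");s=bot.grab_frame("side")
g=lambda a,o:(np.array(a)+.5)/4-.5+o
pt=g([(440,125),(548,213),(285,537),(173,440)],[230,150])
B=np.array([(-38,-42,12),(-38,42,12),(202,42,12),(202,-42,12)])/1e3
ps=g([(575,345),(458,448),(40,243)],[210,170])
W=lambda v,P:np.c_[P[:,:2]@np.array([[np.cos(v[2]),np.sin(v[2])],[-np.sin(v[2]),np.cos(v[2])]])+v[:2],P[:,2]]
for nm,use in(("both",(1,1)),("top",(1,0)),("side",(0,1))):
    fn=lambda v:np.r_[(use[0]*(proj(t,W(v,B))-pt)).ravel(),(use[1]*(proj(s,W(v,B[:3]))-ps)).ravel()]
    r=min((least_squares(fn,[.45,-.1,a]) for a in np.arange(0,6.3,.7)),key=lambda r:r.cost)
    print(nm,r.x,np.round(r.fun,1))
    if nm=="both":v=r.x
Q=np.array([(-80,0,99),(-20,0,99),(-50,0,76),(150,0,75),(0,0,92)])/1e3
print(W(v,Q)); print(((proj(t,W(v,Q))-[230,150])*4).round(),((proj(s,W(v,Q))-[210,170])*4).round())
c=ray(t,g((211,246),[230,150]),.07);b=ray(t,g((520,352),[230,150]),.074)
M=np.array([[np.cos(v[2]),np.sin(v[2])],[-np.sin(v[2]),np.cos(v[2])]])
for p in(c,b):print(p,M@(p[:2]-v[:2]))
print(R.from_rotvec(bot.sense()["ee_rot"]).as_matrix())
E
```

```text
both [ 0.52347794 -0.16585006  2.45587051] [ 0.7 -0.9  1.6 -0.   0.3 -0.4  0.1 -0.4  0.7 -1.2 -0.8 -1.6 -1.2 -0.8]
top [ 0.52280693 -0.16394555  2.46139848] [-0.2 -0.6  0.7  0.1 -0.1  0.2 -0.4  0.3  0.  -0.  -0.  -0.  -0.  -0. ]
side [ 0.52407746 -0.16916044  2.44851411] [ 0.  -0.   0.  -0.   0.  -0.   0.  -0.   1.3  0.1 -0.6 -0.2 -0.7 -0.2]
[[ 0.5853949  -0.21650863  0.099     ]
 [ 0.53895718 -0.1785147   0.099     ]
 [ 0.56217604 -0.19751167  0.076     ]
 [ 0.40738365 -0.07086525  0.075     ]
 [ 0.52347794 -0.16585006  0.092     ]]
[[562.  78.]
 [491. 163.]
 [522. 129.]
 [284. 413.]
 [466. 194.]] [[612. 239.]
 [481. 189.]
 [544. 264.]
 [170. 114.]
 [440. 188.]]
[ 0.49716093 -0.02876722  0.07      ] [ 0.10717363 -0.08943213]
[ 0.44204946 -0.19545643  0.074     ] [0.04427484 0.07447733]
[[-1.50721949e-05  3.71650897e-01  9.28372560e-01]
 [-1.61571492e-05  9.28372560e-01 -3.71650897e-01]
 [-1.00000000e+00 -2.06014487e-05 -7.98779319e-06]]
```

View pics/side0.png

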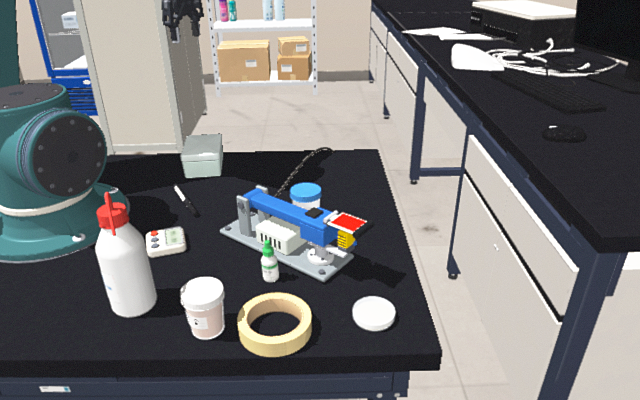

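The path is clear: no tall objects stand between the gripper and the arm. I'll move over the bar.

Call:
{"fn": "send_rows", "kwargs": {"increments": [[[24, -44, 0], [0, 0, -0.02]], [[48, -87, 0], [0, 0, -0.04]], [[72, -131, 0], [0, 0, -0.06]], [[97, -175, 0], [0, 0, -0.08]], [[121, -218, 0], [0, 0, -0.1]], [[145, -262, 0], [0, 0, -0.12]], [[170, -306, 0], [0, 0, -0.14]], [[194, -350, 0], [0, 0, -0.16]]], "claw": 1}}

```text
clock: 1.6
tool_pos: [0.3893, 0.1362, 0.2316]
ee_rot: [0.425, 1.528, -0.424]
contact_force: [0.9, 0.0, 0.1]
gripper_width: 0.0854
```

Call:
{"fn": "send_rows", "kwargs": {"increments": [[[24, -44, 0], [0, 0, -0.02]], [[49, -88, 0], [0, 0, -0.04]], [[73, -132, 0], [0, 0, -0.06]], [[98, -176, 0], [0, 0, -0.08]], [[122, -220, 0], [0, 0, -0.1]], [[147, -264, 0], [0, 0, -0.12]], [[171, -308, 0], [0, 0, -0.13]], [[196, -353, 0], [0, 0, -0.145]]]}}

```text
clock: 2.4
tool_pos: [0.5832, -0.2139, 0.2315]
ee_rot: [0.538, 1.502, -0.538]
contact_force: [1.2, 0.3, -0.4]
gripper_width: 0.0855
```

```bash
python3 - <<'E'
from h import *
f=bot.grab_frame("wrist");s=bot.sense();print(s["tool_pos"],R.from_rotvec(s["ee_rot"]).as_matrix().round(3))
print(f["position"],f["attitude"],f["K"][0])
cv2.imwrite("pics/w1.png",f["pixels"][:,:,::-1])
v=[.5235,-.1658,2.456]
c,sn=np.cos(v[2]),np.sin(v[2])
for P in[(-80,0,99),(-80,22,99),(-80,-22,99),(-20,0,99),(0,0,92)]:
    x,y,z=np.array(P)/1e3;print(P,proj(f,[v[0]+c*x-sn*y,v[1]+sn*x+c*y,z]).round())
E
```

```text
[ 0.58569523 -0.21966149  0.22981084] [[ 0.001  0.638  0.77 ]
 [-0.002  0.77  -0.638]
 [-1.    -0.001  0.002]]
[ 0.52130558 -0.16452136  0.37440102] [2.57822489 1.21900079 0.19249537] [324.94536258   0.         318.85535664]
(-80, 0, 99) [[320. 193.]]
(-80, 22, 99) [[295. 193.]]
(-80, -22, 99) [[344. 192.]]
(-20, 0, 99) [[319. 123.]]
(0, 0, 92) [[319.  98.]]
```

View pics/w1.png

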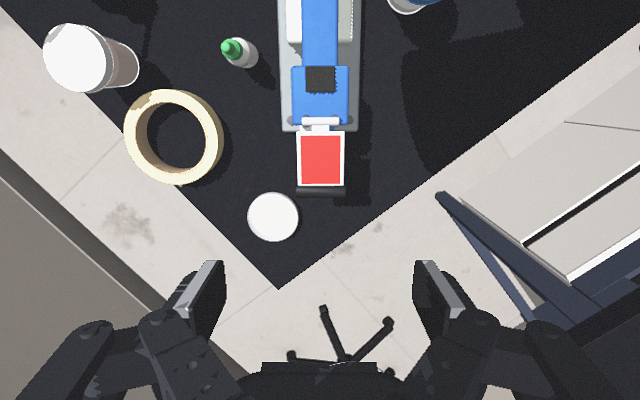

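The wrist view shows the bar at about (321,190) against a predicted (320,193), and the hinge at (321,121). Yaw is right and the offset is about 2 mm, in line with the top-only fit. Descending.

Call:
{"fn": "send_rows", "kwargs": {"increments": [[[-1, 5, -25], [0, 0, 0.008]], [[-1, 5, -50], [0, 0, 0.008]], [[-1, 5, -75], [0, 0, 0.008]], [[-1, 5, -100], [0, 0, 0.008]], [[-1, 5, -125], [0, 0, 0.008]], [[-1, 5, -143], [0, 0, 0.008]], [[-1, 5, -152], [0, 0, 0.008]], [[-1, 5, -152], [0, 0, 0.008]]]}}

```text
clock: 3.25
tool_pos: [0.5843, -0.2144, 0.077]
ee_rot: [0.534, 1.504, -0.535]
contact_force: [-0.3, 0.5, 0.3]
gripper_width: 0.0855
```

```bash
python3 - <<'E'
from h import *
f=bot.grab_frame("side");s=bot.sense();print(s["tool_pos"],s["contact_force"])
a=cv2.resize(f["pixels"][110:270,220:400,::-1],None,fx=2.2,fy=2.2,interpolation=2)
f=bot.grab_frame("wrist")
b=cv2.resize(f["pixels"][:,160:480,::-1],(282,352))
cv2.imwrite("pics/m2.png",np.hstack([a,b]))
E
```

```text
[ 0.5847127  -0.21463644  0.07801023] [-0.68099338 -0.30990434 -0.26946882]
```

View pics/m2.png

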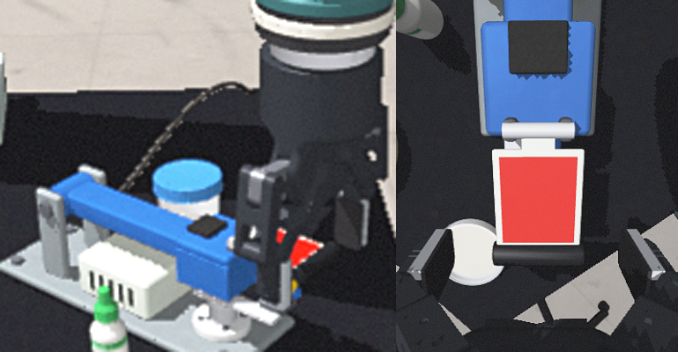

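The bar sits centred between the pads. Closing on its ends.

Call:
{"fn": "send_rows", "kwargs": {"increments": [[[0, 0, 0], [0, 0, 0]], [[0, 0, 0], [0, 0, 0]], [[0, 0, 0], [0, 0, 0]], [[0, 0, 0], [0, 0, 0]], [[0, 0, 0], [0, 0, 0]], [[0, 0, 0], [0, 0, 0]]], "claw": 0, "force": 25}}

```text
clock: 3.95
tool_pos: [0.5858, -0.2146, 0.0793]
ee_rot: [0.534, 1.5, -0.534]
contact_force: [2.1, 3.7, 6.4]
gripper_width: 0.0431
```

Call:
{"fn": "send_rows", "kwargs": {"increments": [[[-1, 1, 12], [0, 0, 0]], [[-3.5, 3, 23], [0, 0, 0]], [[-8, 6.5, 33], [0, 0, 0]], [[-13.5, 11, 42.5], [0, 0, 0]], [[-20.5, 17, 50], [0, 0, 0]], [[-28.5, 23.5, 55.5], [0, 0, 0]], [[-37.5, 30.5, 59], [0, 0, 0]], [[-46.5, 38, 60], [0, 0, 0]]]}}

```text
clock: 4.75
tool_pos: [0.5389, -0.1763, 0.1402]
ee_rot: [0.533, 1.498, -0.535]
contact_force: [2.9, -3.1, 3.6]
gripper_width: 0.0431
```

Call:
{"fn": "send_rows", "kwargs": {"increments": [[[-7.5, 6, -0.5], [0, 0, 0]], [[-14.5, 11.5, -3], [0, 0, 0]], [[-21, 17, -6.5], [0, 0, 0]], [[-27.5, 22.5, -11.5], [0, 0, 0]], [[-33, 27, -17.5], [0, 0, 0]], [[-37.5, 30.5, -24.5], [0, 0, 0]], [[-41.5, 34, -33], [0, 0, 0]], [[-44, 36, -41.5], [0, 0, 0]]]}}

```text
clock: 5.55
tool_pos: [0.4929, -0.139, 0.0979]
ee_rot: [0.534, 1.501, -0.534]
contact_force: [-2.6, 2.2, 5.4]
gripper_width: 0.0429
```

Call:
{"fn": "send_rows", "kwargs": {"increments": [[[0, 0, 0], [0, 0, 0]], [[0, 0, 0], [0, 0, 0]], [[0, 0, 0], [0, 0, 0]], [[0, 0, 0], [0, 0, 0]], [[0, 0, 0], [0, 0, 0]]], "claw": 0.85}}

```text
clock: 6.05
tool_pos: [0.4931, -0.1392, 0.0981]
ee_rot: [0.534, 1.501, -0.535]
contact_force: [0.3, 0.6, 0.4]
gripper_width: 0.0724
```

Call:
{"fn": "send_rows", "kwargs": {"increments": [[[0, 0, 20], [0, 0, 0]], [[0, 0, 45], [0, 0, 0]], [[0, 0, 65], [0, 0, 0]], [[20, -16, 70], [0, 0, 0]], [[45, -37, 70], [0, 0, 0]], [[69, -57, 70], [0, 0, 0]], [[69, -57, 70], [0, 0, 0]]]}}

```text
clock: 6.75
tool_pos: [0.5643, -0.1984, 0.1675]
ee_rot: [0.534, 1.5, -0.535]
contact_force: [-0.5, 1.2, -0.3]
gripper_width: 0.0723
```

```bash
python3 - <<'E'
from h import *
s=bot.sense();print(s["tool_pos"],s["contact_force"],R.from_rotvec(s["ee_rot"]).as_matrix().round(3))
f=bot.grab_frame("side")
a=cv2.resize(f["pixels"][110:290,220:400,::-1],None,fx=2.2,fy=2.2,interpolation=2)
f=bot.grab_frame("wrist")
b=f["pixels"][:396,140:500,::-1]
cv2.imwrite("pics/m3.png",np.hstack([a,b]))
v=[.5224,-.1638,2.458]
c,sn=np.cos(v[2]),np.sin(v[2])
for P in[(-50,0,88),(-50,13,88),(-50,-13,88),(-20,0,99),(40,0,99)]:
    x,y,z=np.array(P)/1e3;print(P,proj(f,[v[0]+c*x-sn*y,v[1]+sn*x+c*y,z]).round()+[[-140+396,0]])
E
```

```text
[ 0.56432755 -0.19835568  0.16749524] [-0.54911274  1.15149604 -0.26310088] [[ 0.004  0.632  0.775]
 [-0.002  0.775 -0.632]
 [-1.     0.001  0.004]]
(-50, 0, 88) [[577. 206.]]
(-50, 13, 88) [[559. 206.]]
(-50, -13, 88) [[595. 206.]]
(-20, 0, 99) [[577. 168.]]
(40, 0, 99) [[577.  72.]]
```

View pics/m3.png

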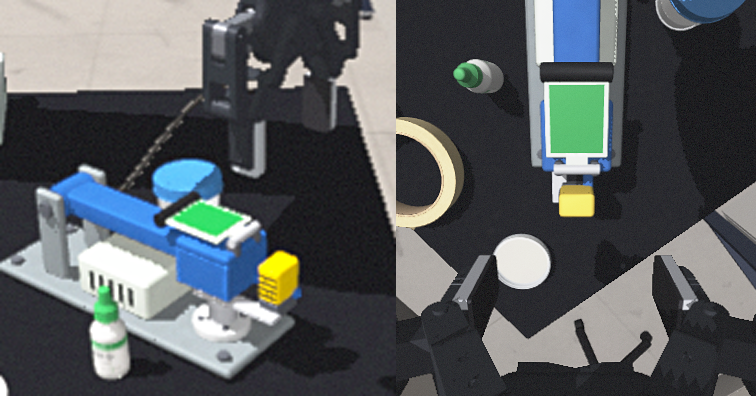

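The cover lies green face up and the latch block is bare, centred near (577,202) as predicted. The cup and bottle are untouched. Descending on the block.

Call:
{"fn": "send_rows", "kwargs": {"increments": [[[-3, 3, -20], [0.002, -0.004, 0]], [[-3, 3, -45], [0.002, -0.004, 0]], [[-3, 3, -70], [0.002, -0.004, 0]], [[-3, 3, -90], [0.002, -0.004, 0]], [[-3, 3, -102], [0.002, -0.004, 0]], [[-3, 3, -107.5], [0.002, -0.004, 0]], [[-3, 3, -107.5], [0.002, -0.004, 0]]]}}

```text
clock: 7.55
tool_pos: [0.5589, -0.1931, 0.0602]
ee_rot: [0.536, 1.499, -0.532]
contact_force: [-0.7, -0.7, 0.7]
gripper_width: 0.0725
```

Call:
{"fn": "send_rows", "kwargs": {"increments": [[[0, 0, 0], [0, 0, 0]], [[0, 0, 0], [0, 0, 0]], [[0, 0, 0], [0, 0, 0]], [[0, 0, 0], [0, 0, 0]], [[0, 0, 0], [0, 0, 0]], [[0, 0, 0], [0, 0, 0]], [[0, 0, 0], [0, 0, 0]], [[0, 0, 0], [0, 0, 0]]], "claw": 0, "force": 60}}

```text
clock: 8.35
tool_pos: [0.5595, -0.193, 0.0608]
ee_rot: [0.537, 1.497, -0.531]
contact_force: [1.7, 4.3, 4.9]
gripper_width: 0.0247
```

```bash
python3 - <<'E'
from h import *
s=bot.sense();print(s["tool_pos"],s["contact_force"],s["ft_torque"],s["gripper_width"])
f=bot.grab_frame("side")
a=cv2.resize(f["pixels"][150:290,260:400,::-1],None,fx=2.8,fy=2.8,interpolation=2)
f=bot.grab_frame("wrist")
b=f["pixels"][4:396,140:500,::-1]
cv2.imwrite("pics/m4.png",np.hstack([a,b]))
E
```

```text
[ 0.55946563 -0.19297454  0.06084119] [1.70707566 4.27748502 4.9406491 ] [ 0.4509562  -0.08714012 -0.01804682] 0.02469762183146701
```

View pics/m4.png

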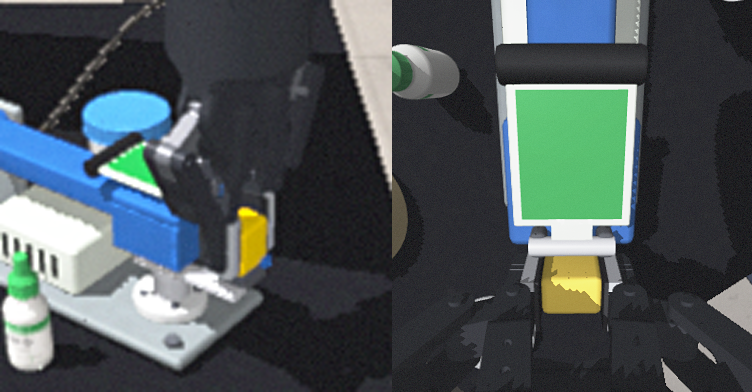

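Well gripped. Pulling the latch along the arm's +y, which is (-0.632, -0.775) in world axes.

Call:
{"fn": "send_rows", "kwargs": {"increments": [[[-2, -2.5, 0], [0, 0, 0]], [[-4, -5, 0], [0, 0, 0]], [[-6, -7.5, 0], [0, 0, 0]], [[-7.5, -9, 0], [0, 0, 0]], [[-7.5, -9, 0], [0, 0, 0]], [[-7.5, -9, 0], [0, 0, 0]]]}}

```text
clock: 9.05
tool_pos: [0.5523, -0.2019, 0.061]
ee_rot: [0.537, 1.497, -0.53]
contact_force: [3.9, 5.8, 1.4]
gripper_width: 0.025
```

Call:
{"fn": "send_rows", "kwargs": {"increments": [[[-1, -1, 0], [0, 0, 0]], [[-1.5, -2, 0], [0, 0, 0]], [[-1.5, -2, 0], [0, 0, 0]], [[-1.5, -2, 0], [0, 0, 0]]]}}

```text
clock: 9.45
tool_pos: [0.5509, -0.2036, 0.0611]
ee_rot: [0.538, 1.497, -0.529]
contact_force: [3.6, 6.9, 1.1]
gripper_width: 0.025
```

Call:
{"fn": "send_rows", "kwargs": {"increments": [[[-1, -1, 0], [0, 0, 0]], [[-1, -1, 0], [0, 0, 0]], [[-1, -1, 0], [0, 0, 0]]]}}

```text
clock: 9.75
tool_pos: [0.5505, -0.2041, 0.0611]
ee_rot: [0.539, 1.496, -0.527]
contact_force: [7.7, 7.8, -0.5]
gripper_width: 0.025
```

The force rise with almost no motion shows the latch is at its stop. Now I'll lift along the pivot arc.

Call:
{"fn": "send_rows", "kwargs": {"increments": [[[-0.2, -0.6, 4], [-0.0126, -0.0155, 0]], [[0, -0.7, 7.9], [-0.0253, -0.031, 0]], [[0, -0.7, 11.8], [-0.038, -0.0465, 0]], [[0, -0.7, 15.8], [-0.0506, -0.062, 0]], [[-0.1, -0.6, 19.8], [-0.0632, -0.0775, 0]], [[-0.2, -0.5, 23.7], [-0.0758, -0.093, 0]], [[-0.4, -0.3, 27.6], [-0.0885, -0.1085, 0]], [[-0.6, -0.2, 31.6], [-0.101, -0.124, 0]]]}}

```text
clock: 10.55
tool_pos: [0.5503, -0.2038, 0.0929]
ee_rot: [0.484, 1.343, -0.555]
contact_force: [6.5, 8.6, -2.0]
gripper_width: 0.025
```

Call:
{"fn": "send_rows", "kwargs": {"increments": [[[-0.8, 0, 5.9], [-0.019, -0.0233, 0]], [[-1.5, 0.5, 11.8], [-0.038, -0.0465, 0]], [[-2.2, 1.1, 17.6], [-0.057, -0.07, 0]], [[-3, 1.8, 23.4], [-0.076, -0.093, 0]], [[-4, 2.6, 29.2], [-0.095, -0.116, 0]], [[-5.2, 3.6, 35], [-0.114, -0.1395, 0]], [[-6, 4.3, 38.8], [-0.126, -0.155, 0]], [[-7, 5, 42.5], [-0.139, -0.1705, 0]]]}}

```text
clock: 11.35
tool_pos: [0.5435, -0.1983, 0.1356]
ee_rot: [0.409, 1.132, -0.588]
contact_force: [7.6, 7.4, -2.5]
gripper_width: 0.025
```

Call:
{"fn": "send_rows", "kwargs": {"increments": [[[0, 0, 0], [0, 0, 0]], [[0, 0, 0], [0, 0, 0]], [[0, 0, 0], [0, 0, 0]], [[0, 0, 0], [0, 0, 0]], [[0, 0, 0], [0, 0, 0]]]}}

```text
clock: 11.85
tool_pos: [0.5436, -0.1982, 0.1356]
ee_rot: [0.409, 1.132, -0.587]
contact_force: [4.9, 5.7, -2.1]
gripper_width: 0.0245
```

```bash
python3 - <<'E'
from h import *
s=bot.sense();M=R.from_rotvec(s["ee_rot"]).as_matrix();print(s["tool_pos"],s["contact_force"],s["qvel"].round(3),s["gripper_width"],"tilt",np.arccos(-M[2,0]))
v=[.5224,-.1638,2.458];c,sn=np.cos(v[2]),np.sin(v[2])
for k in("side","top"):
    f=bot.grab_frame(k)
    for n in("blue_cup","green_bottle"):
        print(k,n,[(round(d["confidence"],2),(np.array(d["rect"])*[640,400,640,400]).round(1)) for d in bot.search_frame(k,n)[:1]])
    if k=="side":
        a=cv2.resize(f["pixels"][130:290,220:400,::-1],None,fx=4,fy=3.75,interpolation=2)
        for th,col in((0,(0,0,255)),(.38,(255,0,255))):
            X=[]
            for x,z in((-174,17),(-126,17),(-174,-20)):
                X.append([150+x*np.cos(th)+z*np.sin(th),24,75-x*np.sin(th)+z*np.cos(th)])
            for x,y,z in np.array(X)/1e3:
                u=(proj(f,[v[0]+c*x-sn*y,v[1]+sn*x+c*y,z])[0]-[220,130])*[4,3.75];cv2.circle(a,tuple(int(i) for i in u),4,col,1)
        cv2.imwrite("pics/m5.png",a)
E
```

```text
[ 0.54358249 -0.19816713  0.13561269] [ 4.8985124   5.68923285 -2.07032248] [-0.001  0.001 -0.    -0.001  0.     0.001] 0.02450890712239228 tilt 0.3872035598805634
side blue_cup [(0.74, array([291.3, 200.5, 320.6, 226.8]))]
side green_bottle [(0.68, array([261.5, 241.3, 277.6, 284.6]))]
top blue_cup []
top green_bottle []
```

View pics/m5.png

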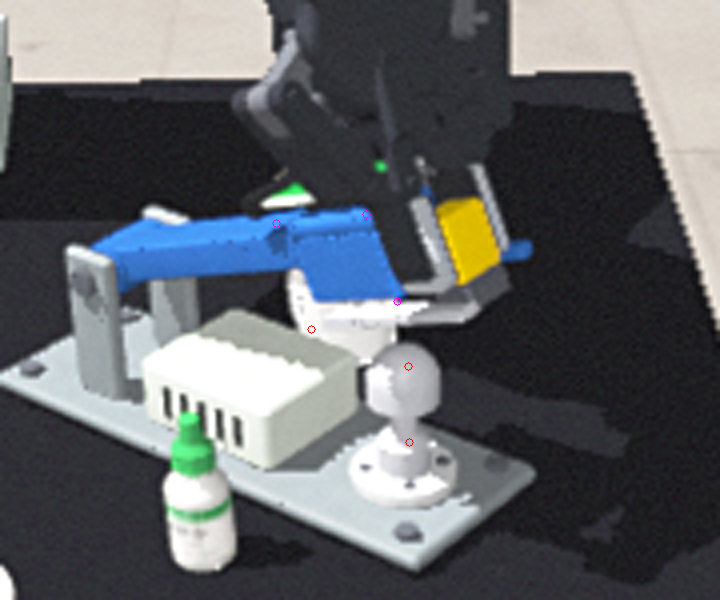

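The side view shows the coupler well clear above the ball. Its corners, near (277,223), (366,214) and (397,301), match the prediction for 0.38 rad. The block is still gripped, the spring force is about 7.5 N, and the bottle is standing. The cup is partly hidden behind the coupler but stands in place. Handing in.

```bash
python3 -c "
from bench import bot
print(bot.hand_in());s=bot.sense();print(s['clock'],s['tool_pos'],s['contact_force'])"
```

```text
the job is handed in; nothing more can be done
None
the job is handed in; nothing more can be done
```

The job is done and handed in at about 12 s. The arm is unhitched and raised, and the gripper is still holding it by its latch block.

- **Cover:** I turned it right over by its bar and let it drop the last 18° or so; the picture afterwards showed it lying green face up with the block bare.
- **Latch:** I pulled the block about 14 mm. For the last millimetre the force rose from about 8 N to 11 N with almost no movement, so it was at its stop.
- **Lift:** I raised the arm along its pivot arc to about 0.38 rad, which puts the coupler up about 57 mm (you asked for about 55 mm). In the last side picture the coupler's corners matched the 0.38 rad prediction and it was clear of the ball.
- **Holding:** Before hand-in the arm was still. The force read 7.5 N sideways, in line with the latch spring at its stop, and 2 N of weight.

**Checks that fell short:**
- The tool tilt read 0.387 rad against the 0.38 rad I aimed for.
- The two fixed cameras disagreed by about 5 mm on the base position; I settled that with the wrist view.
- In the last pictures the top camera found neither the cup nor the bottle. The side camera found both. The bottle's box is within 5 px of its starting place. The cup's lid is hidden behind the raised arm, so I could see only part of the cup. Nothing came near it, and no force readings suggested a bump.

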